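# Square up the pile of dessert boards

### The job

Slide the dessert board off the two low draining rails onto the two boards beside them, and square up the pile: all three boards one exactly above the other, flush against both the back stop and the side stop of the steel stacking plate. The stops are set anew every day, so nudge the boards up gently until you feel them bear on the stops, without ramming them; keep the boards flat, and leave the ramekins and the cream siphon where they stand.

Things in the scene. Friction and masses are not known exactly. Their poses are not given: they have to be found in the camera images.
- station: fixed steel stacking plate, 3 mm thick, 235 x 175 mm (its x -115 to 120, y -80 to 95 mm), with two stops and rails; origin at counter level. The back stop (at +x) and the side stop (at -y) form the corner of the pile; the -x and +y sides are open. Finished boards lie with their axes parallel to the station's, against both stops, wherever these happen to be set
- stops (a point): the two upright steel stops, 10 mm thick, tops 58 mm above the counter, clamped in slots; where they are set is not reported: see or feel it. Back stop: 100 mm long along y; its face lies at station x = 75 to 100 mm. Side stop: 120 mm long along x; its face lies at station y = -55 to -65 mm. This point: on the station, x = 75, y = -55 mm, on the plate
- rails (a point): two parallel steel rails fixed to the station, running along its y from y = 90 to 240 mm, at x = -24 and +24 mm, each 8 mm wide (56 mm over both); this point lies midway between them at their pile end (station x = 0, y = 90 mm), at their top, 33 mm above the counter: 2 mm above the top of two stacked boards. Nothing stands close beside them
- board_bottom: wooden dessert board, a plain slab 150 (its x) x 110 (its y) x 14 mm thick, about 125 g, too wide to grip across; origin at the centre of its underside, z up. Lies askew on the steel plate
- board_middle: wooden dessert board, a plain slab 150 (its x) x 110 (its y) x 14 mm thick, about 125 g, too wide to grip across; origin at the centre of its underside, z up. Lies askew on board_bottom
- board_top: wooden dessert board, a plain slab 150 (its x) x 110 (its y) x 14 mm thick, about 125 g, too wide to grip across; origin at the centre of its underside, z up. Starts on the two rails, its long side across them
- ramekin_a: bystander: small dark bowl, 72 mm across, 32 mm high; origin at the centre of its foot
- ramekin_b: bystander: the same kind of small dark bowl
- siphon: bystander: upright steel cream siphon, 82 mm across, 235 mm high; origin at the centre of its foot
Mind the look-alikes: they are no part of the job. What is shaped like the board_middle but red or yellow is not meant.

How it is judged:
By the outcome, as a careful person would: the job done as asked, in the order asked, and still so for the second after the job is handed in, with the robot touching nothing.
It also fails if it takes over 72 s, if anything falls off the work surface, if the arm or the gripper's body presses on something with over 40 N, if the wrist force passes 120 N, or if a joint passes its speed limit or range.

### The arm

A 6-joint arm with a two-finger parallel gripper is mounted at the origin on the work surface. World frame = base frame: x ahead of the robot, y to its left, z up, the work surface at z = 0. Lengths are in m, angles in rad, forces in N, time in s.
With the tool pointing down it reaches from about 0.375 to 0.925 m from the base axis. Payload 5.7 kg.
Tool frame: the origin (TCP) lies on the centre line of the jaws, within the pads' length; the fingertips stand 14 mm ahead of it and the grasp point (between the pads) lies 5 mm behind it; z points along the fingers, y is the line along which they close (so a half turn about z gives the same grasp; the last joint's range is limited). The gripper opens to 88 mm and grips with 3 to 60 N. Pads are 20 mm wide; open, the fingers measure 115 mm over their backs; the gripper's body (75 mm by 178 mm) begins 61 mm behind the grasp point.
Start: joints at [-1.268, 0.359, 1.51, -0, 1.272, -0.115], TCP at [0.243, -0.548, 0.237] pointing down, gripper open.
Joint ranges: [-2.97, 2.97], [-1.01, 2.36], [0.21, 2.38], [-0.96, 4.11], [0.2, 2.71], [-2.98, 2.98]. Speed limits (rad/s): [2.39, 2.39, 3.14, 3.14, 3.14, 3.14].

### API

Orientations are given as a unit quaternion [x, y, z, w].
In Python, from rig import r gives the robot as it stands. The module is installed in compiled form; this text tells all that it offers.
- The arm moves only by the shell command python3 -m jog 'ROWS' [FORCE]. ROWS is JSON, a list of rows, each an object with "jaw": the finger opening in m, from 0 to 0.0878; "linear": the shift along the world's x, y, z in m, a list of three; "spin": the turn about the world's z in rad. A call has 1 to 8 rows; each row is the pose to reach, as a shift and turn from the pose commanded when the call began; what a row does not reach only later rows make up. A row lasts 1/10 s, in which the tool goes at most 50 mm and 8.59 degrees, less where a joint would pass 70% of its speed; a pose out of reach is approached as far as the arm can. A call with a gripper value outside its range is refused whole. The fingers move at their own pace and stop on an object; FORCE is the grip in N (left out, the last holds). Time passes only in rows, so rows that repeat a pose let the fingers close. It gives the time, the measured TCP pose, the force, the opening and the grip force at its end, in the units of the state.
- r.get_obs(): the state, without advancing time (a new reading comes with each control period).
- r.read_camera(name): name is "side" or "top" or "wrist"; returns a dict with "frame" (384x512x3 uint8, red, green, blue), "range_z" (384x512 float32, m along the optical axis (not along the pixel's ray), 0 where there is no reading), "intrinsics" (3x3 intrinsics, pixels), "R" (3x3) and "t" (3): a world point X has camera coordinates R X + t; the wrist camera has in their place "mount" (4x4, takes a point from camera to tool coordinates, whose origin is the TCP and whose axes are the flange's). Camera axes: x right, y down, z forward; pixel columns grow to the right and rows downward; lengths in m; the calibration is good to about 2 mm. A picture is of the moment at which its call begins: read the wrist's pose just before it.
- r.finish_job(): hands the job in; it is judged then, once.
Trained networks look in a picture, given as the dict that the camera call returned (one of the last four; its "shot" number tells which), for a name from the list of things; names that differ only in an ending like _2 or _b are one class to them, and where a whole thing is asked for, a point or a joint stands for the part that bears it (a point fixed in the world has none). Each returns a list of dicts, best first, with "confidence" (0 to 1); they miss things now and then, are a little off and sometimes report something else, mostly with a low value. They report only what shows in the picture. A call takes as long as a camera call. They do not tell look-alikes from the thing itself.
- r.boxes_of(name, picture): "extent" ([left, top, right, bottom] in pixels, round what is visible of it).
- r.mark_of(name, picture): "uv" ([column, row] in pixels: a listed point, or the origin of a listed thing).
The state is a dict: "t": time; "joints": joint angles; "qd": joint speeds; "joint_torque": joint torques, N m; "tcp_pos": TCP position; "orientation": TCP orientation; "contact_force": force on the tool from outside, world axes, zero at the start; "ft_torque": the same for the moment, N m; "finger_gap": finger opening in m; "grip_force": force on a finger pad.
Only numpy, scipy, OpenCV 4.12 (cv2) and the standard library are available. Lean on these libraries where they do the work, as an engineer would, in place of code of your own. Each camera call takes 0.05 s, during which the arm holds its last target. There are 200 camera calls.

## Working session

There is one attempt and no reset: what is moved stays moved. The work goes in short steps, Python scripts to look and compute and a shell command to move; the robot and the scene stay as the last step left them, time stands still between calls to the robot, and variables do not carry over. Pictures are saved under pics/ and viewed, at most 10 in all, crops included, and the job is handed in when it is done.

```bash
mkdir -p pics
cat > h.py <<'E'
import numpy as np,cv2
from rig import r
def snap(n,f=None):
    p=r.read_camera(n)
    if f: cv2.imwrite('pics/'+f,cv2.cvtColor(p['frame'],cv2.COLOR_RGB2BGR))
    return p
def world(p,u,v,z=None):
    K=p['intrinsics'];d=np.linalg.inv(K)@[u,v,1]
    R,t=p['R'],p['t'];c=-R.T@t;w=R.T@d
    if z is None: s=p['range_z'][int(round(v)),int(round(u))]
    else: s=(z-c[2])/w[2]
    return c+s*w
def cloud(p):
    v,u=np.mgrid[:384,:512];s=p['range_z'];d=np.stack([u,v,np.ones_like(u)],-1)@np.linalg.inv(p['intrinsics']).T*s[...,None]
    return (d-p['t'])@p['R']
E
python3 - <<'E'
from h import *
o=r.get_obs();print(o)
t=snap('top','top0.png');s=snap('side','side0.png')
for n in ['station','stops','rails','board_bottom','board_middle','board_top','ramekin_a','siphon']:
  for nm,p in (('t',t),('s',s)):
    for m in r.mark_of(n,p)[:3]:
        u,v=m['uv'];print(n,nm,np.round([u,v,m['confidence']],2),np.round(world(p,u,v),3))
a=cv2.imread('pics/top0.png')
E
```

```text
{'t': 0.0, 'joints': array([-1.26810830e+00,  3.59477223e-01,  1.51142892e+00,  4.96253690e-06,
        1.27246893e+00, -1.15126689e-01]), 'qd': array([-3.93389050e-05, -8.80250957e-04,  6.99928269e-04,  7.67736056e-04,
        4.58273540e-04, -6.58750238e-04]), 'joint_torque': array([-2.70281998e-03, -5.15374410e+01, -2.70724636e+01,  6.74206484e-02,
        3.49838007e-02, -1.80666711e-04]), 'tcp_pos': array([ 0.243242  , -0.54776659,  0.23582743]), 'orientation': array([ 9.78257866e-01,  2.07390341e-01, -8.10950925e-05, -8.87514583e-04]), 'contact_force': array([ 0.38470398,  0.12557809, -0.03634794]), 'ft_torque': array([ 0.01732824, -0.02723092, -0.00241637]), 'grip_force': 0.0, 'finger_gap': 0.08792995580964147}
stops t [285.7  141.     0.85] [ 0.681 -0.041  0.003]
stops s [209.  183.6   0.7] [ 0.663 -0.041  0.016]
rails t [225.3  172.1    0.63] [0.598 0.107 0.007]
rails s [229.   218.     0.88] [0.588 0.08  0.015]
board_bottom s [236.4  206.     0.56] [0.573 0.052 0.032]
board_middle t [256.5  179.     0.85] [0.579 0.029 0.032]
board_middle t [130.   107.9    0.73] [0.755 0.353 0.012]
board_middle t [324.2 273.4   0.7] [ 0.361 -0.137  0.012]
board_middle s [235.5  206.7    0.86] [0.575 0.055 0.032]
board_middle s [321.2  174.4    0.84] [ 0.365 -0.118  0.012]
board_middle s [127.7  311.7    0.83] [0.751 0.368 0.015]
board_top t [349.8  146.1    0.69] [ 0.639 -0.171  0.138]
board_top t [186.3  182.5    0.65] [0.564 0.194 0.047]
board_top s [233.   249.2    0.68] [0.557 0.203 0.045]
ramekin_a t [321.7  194.8    0.77] [ 0.548 -0.131  0.004]
ramekin_a t [254.3  103.4    0.57] [0.776 0.04  0.005]
ramekin_a s [162.6  208.5    0.91] [0.76 0.07 0.02]
ramekin_a s [256.9  171.7    0.69] [ 0.541 -0.102  0.019]
siphon t [350.1  144.6    0.88] [ 0.642 -0.17   0.142]
siphon s [221.5  157.9    0.82] [ 0.651 -0.159  0.013]
```

View pics/top0.png

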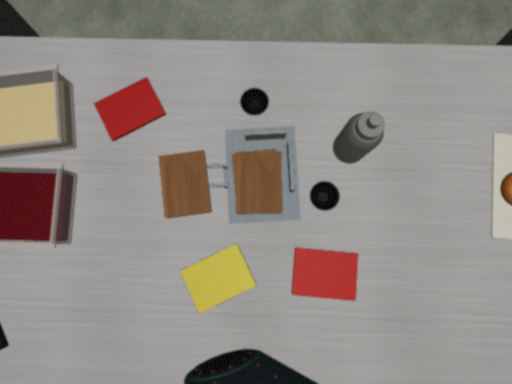

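View pics/side0.png

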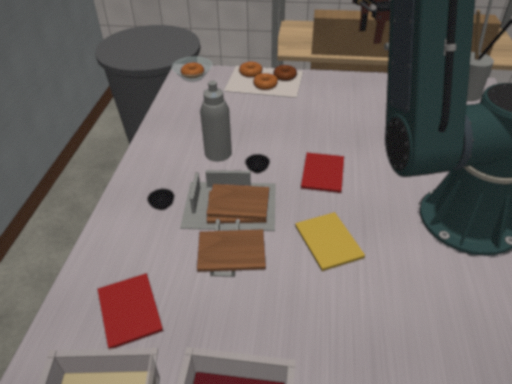

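The top view shows the station at u 226–300, v 126–222, with the back stop at (265,136) and the side stop at (291,168). The pile is near (258,181) and the top board sits on the rails at (186,183). The ramekins are at (254,101) and (324,195), the siphon at (350,145).

```bash
cat >> h.py <<'E'
def rect(P):
    (c,s,a)=cv2.minAreaRect((P[:,:2]*1000).astype(np.float32)); 
    if s[0]<s[1]: s=s[::-1];a+=90
    a=(a+90)%180-90
    return np.round(c,1),np.round(s,1),round(a,2)
def sel(p,z0,z1,x0,x1,y0,y1,wood=None):
    C=cloud(p);m=(C[...,2]>z0)&(C[...,2]<z1)&(C[...,0]>x0)&(C[...,0]<x1)&(C[...,1]>y0)&(C[...,1]<y1)&(p['range_z']>0)
    if wood is not None:
        f=p['frame'].astype(int); w=(f[...,0]-f[...,2]>35); m&=(w==wood)
    return C[m]
E
python3 - <<'E'
from h import *
t=snap('top');s=snap('side')
cv2.imwrite('pics/zoom0.png',cv2.cvtColor(cv2.resize(t['frame'][115:230,150:310],None,fx=5,fy=5,interpolation=cv2.INTER_CUBIC),cv2.COLOR_RGB2BGR))
for p in (t,s):
  for nm,a in dict(top=(.04,.056,.45,.7,.11,.3,True),pile=(.024,.04,.45,.7,-.06,.11,True),plateall=(-.001,.07,.47,.72,-.065,.12,None),plate=(.0016,.008,.4,.75,-.1,.12,False),stops=(.045,.07,.45,.75,-.1,.12,False)).items():
    P=sel(p,*a)
    if len(P)>5: print(nm,len(P),np.round(np.median(P,0),3),*rect(P))
    if nm=='stops':
        for q in (P[P[:,0]>.66],P[P[:,0]<.655]):
            if len(q)>4: print('  ',len(q),np.round(q.min(0),4),np.round(q.max(0),4),*rect(q))
E
```

```text
top 2840 [0.561 0.198 0.047] [561.8 198.9] [147.6 110. ] 9.28
pile 2769 [0.572 0.024 0.031] [574.  24.] [148.7 107.9] 1.99
plateall 7225 [0.59  0.026 0.017] [595.   27.5] [249.9 185. ] 0.05
plate 3908 [0.586 0.003 0.003] [575.3   9.9] [349.3 219.5] -0.06
stops 463 [ 0.67  -0.044  0.058] [645.4 -27.7] [179.5  83.5] 41.22
   249 [ 0.6606 -0.0531  0.0451] [0.697  0.0587 0.0625] [6.868e+02 5.000e-01] [115.1  34.1] 79.16
   203 [ 0.5534 -0.0593  0.045 ] [ 0.6548 -0.0436  0.062 ] [604.2 -52.6] [101.9  10.2] 4.58
top 2551 [0.561 0.206 0.046] [561.8 201.5] [148.3 112.6] 8.8
pile 1809 [0.572 0.032 0.03 ] [573.6  25.3] [150.2 116.5] 2.37
plateall 4974 [0.597 0.038 0.027] [595.   27.5] [249.8 184.8] -0.04
plate 1414 [0.606 0.061 0.003] [574.6   9.9] [348.2 219.4] -0.31
stops 402 [ 0.647 -0.043  0.055] [644.6 -22. ] [178.   80.8] 40.44
   173 [ 0.6602 -0.0503  0.0452] [0.6971 0.0655 0.0608] [686.4   5. ] [117.9  33.1] 78.73
   219 [ 0.5545 -0.0588  0.0453] [ 0.6545 -0.0378  0.0621] [604.8 -48.1] [100.1  16.2] 4.04
```

View pics/zoom0.png

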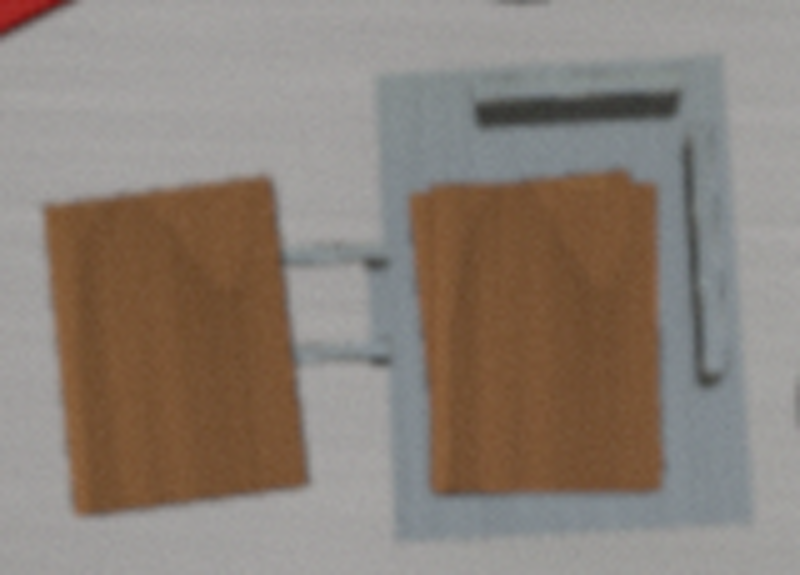

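```bash
python3 -m jog '[{"jaw":0.08,"linear":[0.05,0.08,0.14],"spin":0.3},{"jaw":0.08,"linear":[0.05,0.08,0.14],"spin":0.5},{"jaw":0.08,"linear":[0.05,0.08,0.14],"spin":0.6},{"jaw":0.08,"linear":[0.16,0.29,0.14],"spin":0.75},{"jaw":0.08,"linear":[0.16,0.29,0.14],"spin":0.9},{"jaw":0.08,"linear":[0.16,0.29,0.14],"spin":1.05},{"jaw":0.08,"linear":[0.16,0.29,0.14],"spin":1.2},{"jaw":0.08,"linear":[0.16,0.29,0.14],"spin":1.23}]' 20
python3 -m jog '[{"jaw":0.08,"linear":[0.17,0.29,0],"spin":0},{"jaw":0.08,"linear":[0.17,0.29,0],"spin":0},{"jaw":0.08,"linear":[0.17,0.29,0],"spin":0},{"jaw":0.08,"linear":[0.17,0.29,0],"spin":0},{"jaw":0.08,"linear":[0.17,0.29,0],"spin":0},{"jaw":0.08,"linear":[0.17,0.29,0],"spin":0},{"jaw":0.08,"linear":[0.17,0.29,0],"spin":0},{"jaw":0.08,"linear":[0.17,0.29,0],"spin":0}]'
cat >> h.py <<'E'
from scipy.spatial.transform import Rotation as Ro
def wsnap(f=None):
    o=r.get_obs();T=np.eye(4);T[:3,:3]=Ro.from_quat(o['orientation']).as_matrix();T[:3,3]=o['tcp_pos']
    p=snap('wrist',f);X=np.linalg.inv(T@p['mount']);p['R']=X[:3,:3];p['t']=X[:3,3];return p
def yaw(): 
    m=Ro.from_quat(r.get_obs()['orientation']).as_matrix();return np.degrees(np.arctan2(m[1,0],m[0,0]))
E
python3 - <<'E'
from h import *
p=wsnap('w0.png');print(np.round(p['mount'],3),yaw(),p['intrinsics'][0,0])
print(r.get_obs()['joints'].round(2))
for n in ('stops','rails'):
    for m in r.mark_of(n,p): print(n,m, world(p,*m['uv']).round(4))
E
```

```text
t: 1.8
tcp_pos: [0.4039, -0.2564, 0.377]
orientation: [0.688, 0.726, 0.0, 0.0]
contact_force: [1.5, -0.3, 0.0]
finger_gap: 0.0795
grip_force: 0.0
t: 2.6
tcp_pos: [0.5751, 0.0355, 0.3761]
orientation: [0.689, 0.725, 0.001, -0.0]
contact_force: [0.5, 0.0, -0.0]
finger_gap: 0.08
grip_force: 0.0
[[ 0.    -0.969 -0.245  0.067]
 [ 1.     0.     0.001 -0.   ]
 [-0.001 -0.245  0.969 -0.148]
 [ 0.     0.     0.     1.   ]] 92.89706714380274 301.98832171399243
[-0.06  0.23  1.35 -0.    1.56 -0.11]
stops {'uv': [308.9, 201.3], 'confidence': 0.62} [ 0.6761 -0.0373  0.0047]
rails {'uv': [263.7, 119.8], 'confidence': 0.94} [0.5871 0.0996 0.0026]
```

View pics/w0.png

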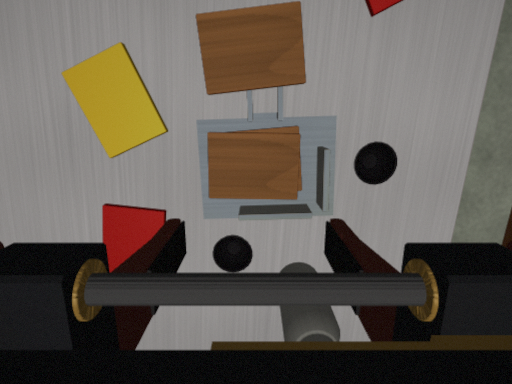

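The wrist view shows the plate at u 197–337, v 115–220. The back stop is at (323,178), the side stop at (275,210), the pile at (254,163) and the top board at (252,48).

```bash
cat >> h.py <<'E'
def comp(p,mask,box):
    C=cloud(p);x0,x1,y0,y1=box
    m=mask&(C[...,0]>x0)&(C[...,0]<x1)&(C[...,1]>y0)&(C[...,1]<y1)&(p['range_z']>0)
    n,l,st,_=cv2.connectedComponentsWithStats(cv2.morphologyEx(m.astype(np.uint8),cv2.MORPH_OPEN,np.ones((2,2))))
    k=1+np.argmax(st[1:,4]);return l==k
def project(p,m,z):
    v,u=np.nonzero(m);return np.array([world(p,a,b,z) for a,b in zip(u,v)])
E
python3 - <<'E'
from h import *
w=wsnap();t=snap('top')
for p in (w,t):
    f=p['frame'].astype(int);C=cloud(p);z=C[...,2]
    rb=f[...,0]-f[...,2]
    print('col plate',np.median(rb[(z>.002)&(z<.004)&(abs(C[...,0]-.6)<.12)&(abs(C[...,1]-.02)<.08)]),'counter',np.median(rb[(abs(z)<.001)]))
    m=comp(p,(rb<-6)&(z<.02),(.42,.75,-.09,.13));P=project(p,m,.003);print('plate',*rect(P),len(P))
    for nm,zz,b in (('top',.047,(.45,.7,.11,.3)),('pile',.031,(.45,.7,-.06,.1))):
        m=comp(p,(rb>30)&(z>zz-.008)&(z<zz+.008),b);P=project(p,m,zz);print(nm,*rect(P),len(P))
    for nm,b in (('back',(.655,.72,-.06,.08)),('side',(.53,.69,-.08,-.03))):
        m=comp(p,(z>.054)&(z<.063)&(rb<20),b);P=project(p,m,.058);print(nm,*rect(P),len(P))
E
```

```text
col plate -11.0 counter 4.0
plate [599.2  19.7] [235.2 181.1] 5.25 4751
top [563.9 198.2] [148.9 111.1] 9.39 8416
pile [575.   23.6] [149.1 109.2] 2.74 5988
back [689.8  11.1] [99.5 10.6] -85.32 423
side [613.6 -51.2] [118.6  11. ] 4.63 467
col plate -16.0 counter 3.0
plate [594.3  16.5] [251.3 142.2] -3.73 1025
top [559.9 195.6] [149.7 109.6] 9.47 2846
pile [571.1  20.6] [147.4 109.2] 2.04 793
back [661.5 -50.6] [16.9  9.4] 1.0 33
side [640.  -50.9] [59.9  9.4] 1.0 84
```

```bash
python3 -m jog '[{"jaw":0.0875,"linear":[-0.008,0.247,-0.1],"spin":0.03},{"jaw":0.0875,"linear":[-0.008,0.247,-0.1],"spin":0.03},{"jaw":0.0875,"linear":[-0.008,0.247,-0.1],"spin":0.03},{"jaw":0.0875,"linear":[-0.008,0.247,-0.1],"spin":0.03},{"jaw":0.0875,"linear":[-0.008,0.247,-0.1],"spin":0.03},{"jaw":0.0875,"linear":[-0.008,0.247,-0.1],"spin":0.03},{"jaw":0.0875,"linear":[-0.008,0.247,-0.25],"spin":0.03},{"jaw":0.0875,"linear":[-0.008,0.247,-0.25],"spin":0.03}]'
python3 -m jog '[{"jaw":0.0875,"linear":[0,0,-0.05],"spin":0},{"jaw":0.0875,"linear":[0,0,-0.05],"spin":0},{"jaw":0.0875,"linear":[0,0,-0.05],"spin":0}]'
python3 -c "
from h import *
print(yaw(),r.get_obs()['tcp_pos'],r.get_obs()['contact_force'])"
```

```text
t: 3.65
tcp_pos: [0.5672, 0.2782, 0.1775]
orientation: [0.679, 0.734, 0.002, 0.001]
contact_force: [0.9, 0.0, -0.4]
finger_gap: 0.0872
grip_force: 0.0
t: 3.95
tcp_pos: [0.5657, 0.2773, 0.1272]
orientation: [0.68, 0.733, -0.001, -0.0]
contact_force: [0.9, -0.3, 0.7]
finger_gap: 0.0879
grip_force: 0.0
94.32591567572116 [0.56570039 0.2772828  0.12721974] [ 0.87095216 -0.29545583  0.72324291]
```

```bash
python3 -m jog '[{"jaw":0.0875,"linear":[0.001,0.007,-0.05],"spin":0.005},{"jaw":0.0875,"linear":[0.001,0.007,-0.09],"spin":0.005},{"jaw":0.0875,"linear":[0.001,0.007,-0.106],"spin":0.005},{"jaw":0.0875,"linear":[0.001,0.007,-0.106],"spin":0.005},{"jaw":0.0875,"linear":[0.001,0.007,-0.106],"spin":0.005}]'
python3 -m jog '[{"jaw":0.0875,"linear":[0,-0.005,0],"spin":0},{"jaw":0.0875,"linear":[0.001,-0.010,0],"spin":0},{"jaw":0.0875,"linear":[0.001,-0.015,0],"spin":0},{"jaw":0.0875,"linear":[0.002,-0.020,0],"spin":0},{"jaw":0.0875,"linear":[0.002,-0.025,0],"spin":0},{"jaw":0.0875,"linear":[0.0025,-0.030,0],"spin":0},{"jaw":0.0875,"linear":[0.003,-0.035,0],"spin":0},{"jaw":0.0875,"linear":[0.003,-0.040,0],"spin":0}]'
python3 - <<'E'
from h import *
o=r.get_obs();print(yaw(),o['tcp_pos'],o['contact_force'])
t=snap('top');f=t['frame'].astype(int);z=cloud(t)[...,2];m=comp(t,(f[...,0]-f[...,2]>30)&(z>.039)&(z<.055),(.45,.7,.09,.3));P=project(t,m,.047);print(*rect(P),len(P))
E
```

```text
t: 4.45
tcp_pos: [0.5685, 0.2861, 0.0232]
orientation: [0.678, 0.735, 0.002, 0.001]
contact_force: [0.1, -0.4, 0.6]
finger_gap: 0.0875
grip_force: 0.0
t: 5.25
tcp_pos: [0.5695, 0.2453, 0.0206]
orientation: [0.678, 0.735, 0.0, -0.0]
contact_force: [0.1, 2.0, 1.7]
finger_gap: 0.0873
grip_force: 0.7
94.69421654385181 [0.56949767 0.24529743 0.02058984] [0.07123461 2.00299697 1.68819438]
[557.2 171.9] [150.4 105.8] 3.32 2708
```

```bash
python3 -m jog '[{"jaw":0.0875,"linear":[0.001,-0.008,0],"spin":0},{"jaw":0.0875,"linear":[0.001,-0.016,0],"spin":0},{"jaw":0.0875,"linear":[0.002,-0.024,0],"spin":0},{"jaw":0.0875,"linear":[0.0025,-0.032,0],"spin":0},{"jaw":0.0875,"linear":[0.003,-0.040,0],"spin":0},{"jaw":0.0875,"linear":[0.004,-0.048,0],"spin":0},{"jaw":0.0875,"linear":[0.0045,-0.056,0],"spin":0},{"jaw":0.0875,"linear":[0.005,-0.064,0],"spin":0}]'
python3 -m jog '[{"jaw":0.0875,"linear":[0.001,-0.007,0],"spin":0},{"jaw":0.0875,"linear":[0.001,-0.014,0],"spin":0},{"jaw":0.0875,"linear":[0.0015,-0.021,0],"spin":0},{"jaw":0.0875,"linear":[0.002,-0.028,0],"spin":0},{"jaw":0.0875,"linear":[0.003,-0.035,0],"spin":0},{"jaw":0.0875,"linear":[0.003,-0.042,0],"spin":0},{"jaw":0.0875,"linear":[0.004,-0.049,0],"spin":0},{"jaw":0.0875,"linear":[0.0045,-0.056,0],"spin":0}]'
python3 - <<'E'
from h import *
o=r.get_obs();print(yaw(),o['tcp_pos'],o['contact_force'])
t=snap('top','t1.png');cv2.imwrite('pics/z1.png',cv2.cvtColor(cv2.resize(t['frame'][105:235,170:330],None,fx=4,fy=4,interpolation=cv2.INTER_CUBIC),cv2.COLOR_RGB2BGR))
E
```

```text
t: 6.1
tcp_pos: [0.5745, 0.1809, 0.0206]
orientation: [0.678, 0.735, -0.0, -0.0]
contact_force: [-0.9, -0.0, -1.1]
finger_gap: 0.0874
grip_force: 0.3
t: 6.9
tcp_pos: [0.5789, 0.125, 0.0205]
orientation: [0.678, 0.736, -0.0, -0.0]
contact_force: [0.7, -0.5, -0.7]
finger_gap: 0.0875
grip_force: 0.3
94.70123048107024 [0.57889103 0.12499334 0.02050885] [ 0.7077128  -0.48576066 -0.68555229]
```

View pics/z1.png

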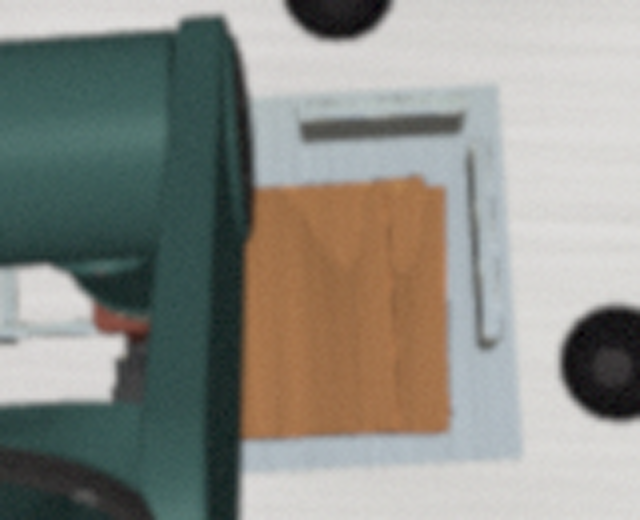

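The top board now rides flat over the pile, with its leading edge at zoomed u≈395 of 445. I'll continue, slower.

```bash
python3 -m jog '[{"jaw":0.0875,"linear":[0.0005,-0.005,0],"spin":0},{"jaw":0.0875,"linear":[0.001,-0.010,0],"spin":0},{"jaw":0.0875,"linear":[0.001,-0.015,0],"spin":0},{"jaw":0.0875,"linear":[0.0015,-0.020,0],"spin":0},{"jaw":0.0875,"linear":[0.002,-0.025,0],"spin":0},{"jaw":0.0875,"linear":[0.0025,-0.030,0],"spin":0},{"jaw":0.0875,"linear":[0.003,-0.035,0],"spin":0},{"jaw":0.0875,"linear":[0.003,-0.040,0],"spin":0}]'
python3 -m jog '[{"jaw":0.0875,"linear":[0,-0.0015,0],"spin":0},{"jaw":0.0875,"linear":[0,-0.003,0],"spin":0},{"jaw":0.0875,"linear":[0.0005,-0.0045,0],"spin":0},{"jaw":0.0875,"linear":[0.0005,-0.006,0],"spin":0},{"jaw":0.0875,"linear":[0.0005,-0.0075,0],"spin":0}]'
python3 - <<'E'
from h import *
for i in range(5):
    o=r.get_obs();print(o['contact_force'].round(1)); t=snap('top')
print(yaw(),o['tcp_pos'])
E
```

```text
t: 7.75
tcp_pos: [0.5822, 0.0853, 0.0206]
orientation: [0.678, 0.736, 0.0, 0.0]
contact_force: [1.0, 2.0, -0.8]
finger_gap: 0.0875
grip_force: 0.9
t: 8.25
tcp_pos: [0.5818, 0.0787, 0.0206]
orientation: [0.678, 0.735, -0.0, -0.001]
contact_force: [-2.4, 6.4, 2.0]
finger_gap: 0.0875
grip_force: 3.3
[-2.4  6.4  2. ]
[-1.7  5.7  2.4]
[-2.3  5.   1.1]
[-2.1  6.   2. ]
[-2.8  3.2  2.1]
94.68851776517693 [0.58181846 0.07855526 0.02061775]
```

```bash
python3 -m jog '[{"jaw":0.0875,"linear":[0,-0.0005,0],"spin":0},{"jaw":0.0875,"linear":[0,-0.001,0],"spin":0},{"jaw":0.0875,"linear":[0,-0.001,0],"spin":0}]'
python3 -m jog '[{"jaw":0.0875,"linear":[0,-0.0005,0],"spin":0},{"jaw":0.0875,"linear":[0,-0.001,0],"spin":0},{"jaw":0.0875,"linear":[0,-0.001,0],"spin":0}]'
python3 - <<'E'
from h import *
t=snap('top');cv2.imwrite('pics/z2.png',cv2.cvtColor(cv2.resize(t['frame'][105:235,170:330],None,fx=5,fy=4.6,interpolation=cv2.INTER_CUBIC),cv2.COLOR_RGB2BGR))
s=snap('side');cv2.imwrite('pics/s2.png',cv2.cvtColor(cv2.resize(s['frame'][150:270,150:310],None,fx=5,fy=5,interpolation=cv2.INTER_CUBIC),cv2.COLOR_RGB2BGR))
E
```

```text
t: 8.8
tcp_pos: [0.5817, 0.0779, 0.0206]
orientation: [0.678, 0.735, -0.0, -0.001]
contact_force: [-2.8, 6.6, 1.2]
finger_gap: 0.0876
grip_force: 3.2
t: 9.1
tcp_pos: [0.5816, 0.077, 0.0206]
orientation: [0.678, 0.735, -0.0, -0.001]
contact_force: [-2.7, 6.2, 2.9]
finger_gap: 0.0877
grip_force: 3.4
```

View pics/z2.png

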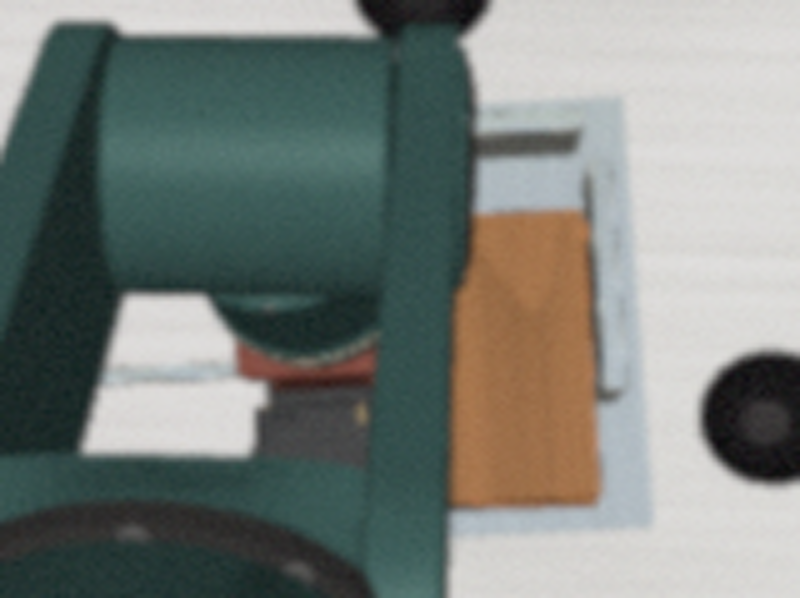

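View pics/s2.png

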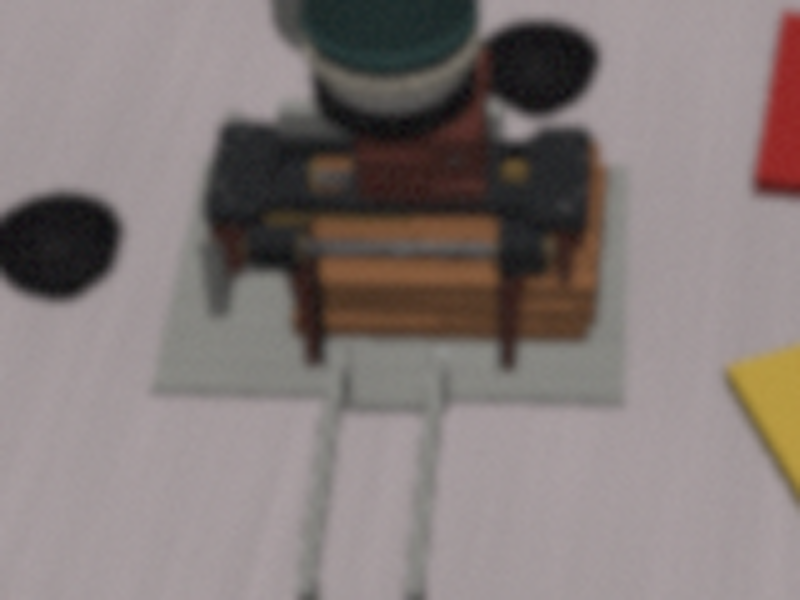

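The top view shows a few mm of gap still left to the side stop (board edge at (595,330), stop at (605,330)). The side view shows three flat boards with both fingers bearing on them.

```bash
for i in 1; do :; done; python3 -m jog '[{"jaw":0.0875,"linear":[0,-0.0005,0],"spin":0},{"jaw":0.0875,"linear":[0,-0.001,0],"spin":0},{"jaw":0.0875,"linear":[0,-0.0015,0],"spin":0},{"jaw":0.0875,"linear":[0,-0.002,0],"spin":0},{"jaw":0.0875,"linear":[0,-0.0025,0],"spin":0},{"jaw":0.0875,"linear":[0,-0.003,0],"spin":0}]'
python3 -m jog '[{"jaw":0.0875,"linear":[0,-0.0005,0],"spin":0},{"jaw":0.0875,"linear":[0,-0.001,0],"spin":0},{"jaw":0.0875,"linear":[0,-0.001,0],"spin":0}]'
```

```text
t: 9.8
tcp_pos: [0.5813, 0.0742, 0.0206]
orientation: [0.678, 0.735, -0.0, -0.001]
contact_force: [-2.4, 7.7, 3.8]
finger_gap: 0.0875
grip_force: 3.9
t: 10.1
tcp_pos: [0.5813, 0.0735, 0.0206]
orientation: [0.678, 0.735, 0.0, -0.001]
contact_force: [-3.3, 8.1, 1.6]
finger_gap: 0.0875
grip_force: 4.6
```

```bash
python3 -m jog '[{"jaw":0.0875,"linear":[0,-0.0005,0],"spin":0},{"jaw":0.0875,"linear":[0,-0.001,0],"spin":0},{"jaw":0.0875,"linear":[0,-0.001,0],"spin":0}]'
python3 -m jog '[{"jaw":0.0875,"linear":[0,-0.0005,0],"spin":0},{"jaw":0.0875,"linear":[0,-0.001,0],"spin":0},{"jaw":0.0875,"linear":[0,-0.001,0],"spin":0}]'
python3 - <<'E'
from h import *
o=r.get_obs();print(o['contact_force'],o['ft_torque'],yaw(),o['tcp_pos'])
E
```

```text
t: 10.4
tcp_pos: [0.5813, 0.0734, 0.0206]
orientation: [0.678, 0.735, 0.0, -0.002]
contact_force: [-2.9, 13.3, 2.6]
finger_gap: 0.0877
grip_force: 6.7
t: 10.7
tcp_pos: [0.5813, 0.0734, 0.0206]
orientation: [0.678, 0.735, 0.001, -0.002]
contact_force: [-2.1, 18.1, 3.3]
finger_gap: 0.0877
grip_force: 9.0
[-2.05822458 18.06914465  3.32276325] [2.65557071 0.45146846 0.0775341 ] 94.63820177862438 [0.58131727 0.07338714 0.020632  ]
```

```bash
python3 -m jog '[{"jaw":0.0875,"linear":[-0.001,0.012,0],"spin":0},{"jaw":0.0875,"linear":[-0.001,0.015,0.05],"spin":0},{"jaw":0.0875,"linear":[-0.001,0.015,0.09],"spin":0},{"jaw":0.06,"linear":[-0.03,0,0.09],"spin":-0.15},{"jaw":0.06,"linear":[-0.06,-0.03,0.09],"spin":-0.3},{"jaw":0.06,"linear":[-0.09,-0.05,0.09],"spin":-0.45},{"jaw":0.06,"linear":[-0.104,-0.072,0.09],"spin":-0.6},{"jaw":0.06,"linear":[-0.104,-0.072,0.09],"spin":-0.75}]'
python3 -m jog '[{"jaw":0.06,"linear":[0,0,0],"spin":-0.15},{"jaw":0.06,"linear":[0,0,0],"spin":-0.3},{"jaw":0.06,"linear":[0,0,0],"spin":-0.45},{"jaw":0.06,"linear":[0,0,0],"spin":-0.6},{"jaw":0.06,"linear":[0,0,0],"spin":-0.75},{"jaw":0.06,"linear":[0,0,0],"spin":-0.82},{"jaw":0.06,"linear":[0,0,0],"spin":-0.82}]'
python3 - <<'E'
from h import *
o=r.get_obs();print(o['contact_force'].round(1),yaw(),o['tcp_pos'])
for p in (snap('top'),snap('side')):
    f=p['frame'].astype(int);z=cloud(p)[...,2];m=comp(p,(f[...,0]-f[...,2]>30)&(z>.037)&(z<.052),(.45,.7,-.1,.1));P=project(p,m,.045);print(*rect(P),len(P))
E
```

```text
t: 11.5
tcp_pos: [0.4756, -0.004, 0.1106]
orientation: [0.901, 0.433, -0.001, 0.0]
contact_force: [-0.5, -0.2, 0.6]
finger_gap: 0.0601
grip_force: 0.0
t: 12.2
tcp_pos: [0.4785, -0.0024, 0.1107]
orientation: [0.999, 0.041, 0.0, 0.0]
contact_force: [-0.0, -0.5, 0.3]
finger_gap: 0.06
grip_force: 0.0
[-0.  -0.5  0.3] 4.7381250914119315 [ 0.47852156 -0.00235741  0.11070264]
[616.    7.1] [109.3  53.1] -88.55 822
[567.  15.] [147.6 120.2] 5.76 1810
```

```bash
python3 -m jog '[{"jaw":0.06,"linear":[-0.01,-0.001,0],"spin":0},{"jaw":0.06,"linear":[-0.01,-0.001,-0.045],"spin":0},{"jaw":0.06,"linear":[-0.01,-0.001,-0.085],"spin":0},{"jaw":0.06,"linear":[-0.01,-0.001,-0.09],"spin":0},{"jaw":0.06,"linear":[-0.01,-0.001,-0.09],"spin":0}]'
python3 -m jog '[{"jaw":0.06,"linear":[0.004,0,0],"spin":0},{"jaw":0.06,"linear":[0.008,0.0005,0],"spin":0},{"jaw":0.06,"linear":[0.012,0.001,0],"spin":0},{"jaw":0.06,"linear":[0.016,0.001,0],"spin":0},{"jaw":0.06,"linear":[0.020,0.0015,0],"spin":0},{"jaw":0.06,"linear":[0.024,0.002,0],"spin":0},{"jaw":0.06,"linear":[0.028,0.0025,0],"spin":0},{"jaw":0.06,"linear":[0.032,0.0025,0],"spin":0}]'
python3 - <<'E'
from h import *
o=r.get_obs();print(o['contact_force'].round(1),yaw(),o['tcp_pos'])
E
```

```text
t: 12.8
tcp_pos: [0.4668, -0.0028, 0.0201]
orientation: [0.999, 0.042, -0.002, -0.0]
contact_force: [-0.3, -0.5, 1.3]
finger_gap: 0.0601
grip_force: 0.0
t: 13.6
tcp_pos: [0.5001, -0.0002, 0.0205]
orientation: [0.999, 0.041, -0.001, -0.0]
contact_force: [-3.9, 0.4, 3.3]
finger_gap: 0.0597
grip_force: 2.0
[-3.9  0.4  3.3] 4.751203720487837 [ 5.00132126e-01 -1.65263715e-04  2.04928176e-02]
```

```bash
python3 -m jog '[{"jaw":0.06,"linear":[0.0025,0,0],"spin":0},{"jaw":0.06,"linear":[0.005,0.0005,0],"spin":0},{"jaw":0.06,"linear":[0.0075,0.0005,0],"spin":0},{"jaw":0.06,"linear":[0.010,0.001,0],"spin":0},{"jaw":0.06,"linear":[0.0125,0.001,0],"spin":0},{"jaw":0.06,"linear":[0.015,0.001,0],"spin":0},{"jaw":0.06,"linear":[0.0175,0.0015,0],"spin":0},{"jaw":0.06,"linear":[0.0185,0.0015,0],"spin":0}]'
python3 -m jog '[{"jaw":0.06,"linear":[0.0005,0,0],"spin":0},{"jaw":0.06,"linear":[0.001,0,0],"spin":0},{"jaw":0.06,"linear":[0.0015,0,0],"spin":0},{"jaw":0.06,"linear":[0.002,0,0],"spin":0}]'
python3 -m jog '[{"jaw":0.06,"linear":[0.0005,0,0],"spin":0},{"jaw":0.06,"linear":[0.001,0,0],"spin":0},{"jaw":0.06,"linear":[0.0015,0,0],"spin":0}]'
```

```text
t: 14.4
tcp_pos: [0.5197, 0.0011, 0.0207]
orientation: [0.999, 0.041, 0.001, -0.0]
contact_force: [-3.6, 0.2, 0.6]
finger_gap: 0.0599
grip_force: 1.8
t: 14.8
tcp_pos: [0.5204, 0.0012, 0.0207]
orientation: [0.999, 0.041, -0.0, -0.0]
contact_force: [-6.3, 0.3, 4.9]
finger_gap: 0.0598
grip_force: 2.4
t: 15.1
tcp_pos: [0.5214, 0.0012, 0.0206]
orientation: [0.999, 0.041, -0.001, -0.0]
contact_force: [-5.8, -0.7, 5.7]
finger_gap: 0.0597
grip_force: 3.3
```

```bash
python3 -m jog '[{"jaw":0.06,"linear":[0.0005,0,0],"spin":0},{"jaw":0.06,"linear":[0.001,0,0],"spin":0},{"jaw":0.06,"linear":[0.0015,0,0],"spin":0}]'
python3 -m jog '[{"jaw":0.06,"linear":[0.0005,0,0],"spin":0},{"jaw":0.06,"linear":[0.001,0,0],"spin":0},{"jaw":0.06,"linear":[0.001,0,0],"spin":0}]'
python3 - <<'E'
from h import *
o=r.get_obs();print(o['contact_force'],o['ft_torque'],yaw(),o['tcp_pos'])
E
```

```text
t: 15.4
tcp_pos: [0.5223, 0.0013, 0.0205]
orientation: [0.999, 0.041, -0.001, -0.0]
contact_force: [-7.3, -0.7, 4.8]
finger_gap: 0.06
grip_force: 3.6
t: 15.7
tcp_pos: [0.5228, 0.0013, 0.0204]
orientation: [0.999, 0.041, -0.002, -0.0]
contact_force: [-8.9, 0.2, 6.2]
finger_gap: 0.06
grip_force: 4.0
[-8.92971458  0.2451696   6.22895657] [ 0.01046463  1.19833816 -0.02657647] 4.747516438384834 [0.52283249 0.00132712 0.02042448]
```

```bash
python3 -m jog '[{"jaw":0.06,"linear":[0.0005,0,0],"spin":0},{"jaw":0.06,"linear":[0.001,0,0],"spin":0},{"jaw":0.06,"linear":[0.001,0,0],"spin":0}]'
python3 -m jog '[{"jaw":0.06,"linear":[0.0005,0,0],"spin":0},{"jaw":0.06,"linear":[0.001,0,0],"spin":0},{"jaw":0.06,"linear":[0.001,0,0],"spin":0}]'
python3 - <<'E'
from h import *
o=r.get_obs();print(o['contact_force'],o['ft_torque'],yaw(),o['tcp_pos'])
E
```

```text
t: 16.0
tcp_pos: [0.5228, 0.0013, 0.0204]
orientation: [0.999, 0.041, -0.003, -0.0]
contact_force: [-9.8, -0.0, 8.0]
finger_gap: 0.0602
grip_force: 5.0
t: 16.3
tcp_pos: [0.5228, 0.0014, 0.0203]
orientation: [0.999, 0.041, -0.004, -0.0]
contact_force: [-11.7, -1.2, 10.4]
finger_gap: 0.0598
grip_force: 6.1
[-11.68560359  -1.21248877  10.43903322] [-0.20846659  1.72621357 -0.1349867 ] 4.746675130809677 [0.52281053 0.00135182 0.02025895]
```

```bash
python3 -m jog '[{"jaw":0.06,"linear":[-0.002,0,0],"spin":0},{"jaw":0.06,"linear":[-0.006,0,0],"spin":0},{"jaw":0.06,"linear":[-0.02,0,0],"spin":0},{"jaw":0.06,"linear":[-0.02,0,0.05],"spin":0},{"jaw":0.06,"linear":[-0.02,0,0.1],"spin":0},{"jaw":0.06,"linear":[0.02,0,0.15],"spin":0},{"jaw":0.06,"linear":[0.07,0,0.2],"spin":0},{"jaw":0.06,"linear":[0.12,0,0.25],"spin":0}]'
python3 -m jog '[{"jaw":0.06,"linear":[0.03,0,0.03],"spin":0},{"jaw":0.06,"linear":[0.03,0,0.03],"spin":0},{"jaw":0.06,"linear":[0.03,0,0.03],"spin":0}]'
python3 - <<'E'
from h import *
w=wsnap('w3.png')
f=w['frame'].astype(int);C=cloud(w);z=C[...,2];rb=f[...,0]-f[...,2]
m=comp(w,(rb>30)&(z>.037)&(z<.053),(.45,.73,-.1,.1));P=project(w,m,.045);print('top',*rect(P),len(P),'z',z[m].mean())
Q=C[m];A=np.c_[Q[:,:2]-Q[:,:2].mean(0),np.ones(len(Q))];print('slope',np.linalg.lstsq(A,Q[:,2],rcond=None)[0])
m=comp(w,(rb>30),(.45,.73,-.1,.12));P=project(w,m,.045);print('allwood',*rect(P),len(P))
for nm,b in (('back',(.655,.72,-.07,.09)),('side',(.53,.72,-.08,-.03))):
    m=comp(w,(z>.054)&(z<.063)&(rb<20),b);P=project(w,m,.058);print(nm,*rect(P),len(P))
E
```

```text
t: 17.1
tcp_pos: [0.6107, 0.001, 0.2343]
orientation: [0.999, 0.041, 0.003, 0.0]
contact_force: [0.6, -0.4, -0.4]
finger_gap: 0.0599
grip_force: 0.0
t: 17.4
tcp_pos: [0.6393, 0.001, 0.2616]
orientation: [0.999, 0.041, 0.001, 0.0]
contact_force: [-1.0, -0.1, -0.2]
finger_gap: 0.0601
grip_force: 0.0
top [608.1   8.1] [148.2 109.9] 4.62 10023 z 0.04635666444752753
slope [ 0.10490558 -0.00428973  0.04635666]
allwood [608.1   8.1] [148.3 109.9] 4.62 10068
back [688.8  11. ] [99.7  9. ] -85.23 780
side [612.6 -51.4] [118.9  10.3] 4.68 813
```

View pics/w3.png

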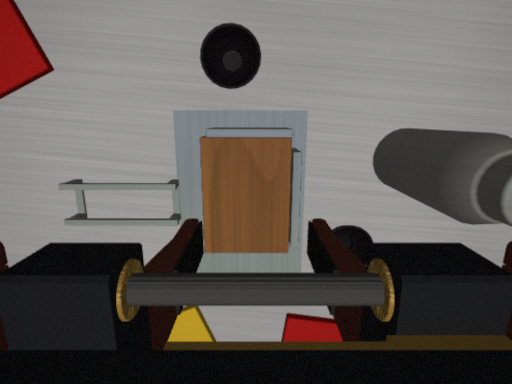

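The wrist view shows the pile at u 202–291, v 137–252, snug under the back stop (v 133) and beside the side stop (u 296). The fitted slope in x is odd, so I'll check it against the plate and counter and in the other cameras.

Run:
```python
from h import *
w=wsnap();s=snap('side');t=snap('top')
def fit(Q):
    for _ in range(4):
        A=np.c_[Q[:,:2]-Q[:,:2].mean(0),np.ones(len(Q))];c=np.linalg.lstsq(A,Q[:,2],rcond=None)[0];e=Q[:,2]-A@c;Q=Q[abs(e)<2.5*e.std()]
    return c.round(4),e.std().round(4),len(Q)
for nm,p in (('w',w),('s',s),('t',t)):
    f=p['frame'].astype(int);C=cloud(p);z=C[...,2];rb=f[...,0]-f[...,2];ok=p['range_z']>0
    b=(C[...,0]>.52)&(C[...,0]<.70)&(C[...,1]>-.05)&(C[...,1]<.075)
    Q=C[ok&b&(rb>30)&(z>.03)&(z<.075)]
    if len(Q)>50: print(nm,'top',fit(Q),np.percentile(Q[:,2],[2,50,98]).round(4))
    Q=C[ok&(abs(rb)<12)&(abs(z)<.03)&(C[...,0]>.4)&(C[...,0]<.8)&(abs(C[...,1])<.15)]; print(' counter',fit(Q))
cv2.imwrite('pics/s3.png',cv2.cvtColor(cv2.resize(s['frame'][150:270,150:310],None,fx=5,fy=5,interpolation=cv2.INTER_CUBIC),cv2.COLOR_RGB2BGR))
```

```text
w top (array([ 0.0008, -0.0011,  0.0451]), np.float64(0.0007), 9954) [0.0434 0.0451 0.0466]
 counter (array([-0.0037,  0.0007,  0.0006]), np.float64(0.0013), 31078)
s top (array([ 0.0009, -0.0046,  0.0442]), np.float64(0.0015), 1737) [0.0328 0.044  0.0473]
 counter (array([-0.001 ,  0.0017,  0.    ]), np.float64(0.002), 8047)
t top (array([ 0.0016, -0.0011,  0.0454]), np.float64(0.0015), 2780) [0.0419 0.0454 0.0486]
 counter (array([ 0.0009, -0.0009,  0.0008]), np.float64(0.0018), 1768)
```

View pics/s3.png

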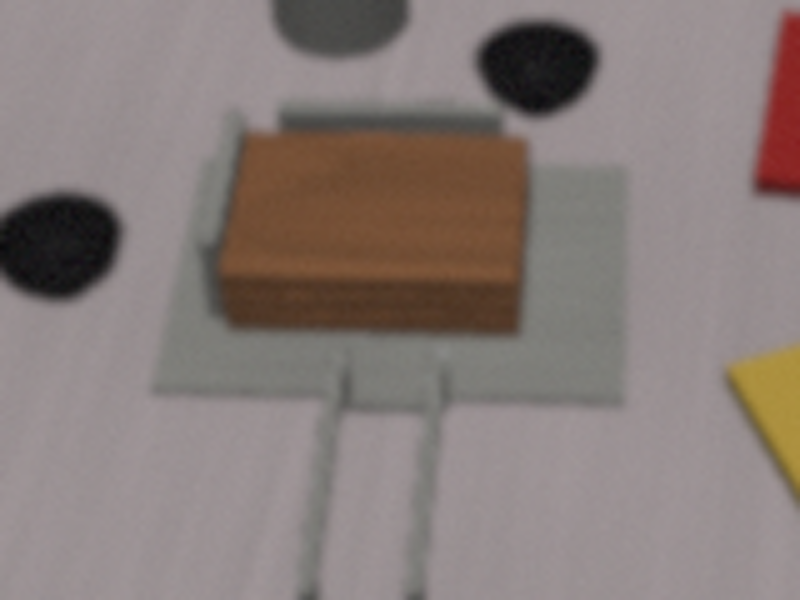

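The pile is flat, with the edges of all three boards in line. The measured gaps to both stops are under 1 mm, and the bystanders haven't moved. Handing in.

```bash
python3 -c "
from rig import r
print(r.finish_job())"
```

```text
the job is handed in; nothing more can be done
None
```

I slid the dessert board onto the pile, nudged all three boards up to both stops until they bore, and handed the job in. At the last look they lay flat and in line, with the top board within about 1 mm of both stops; the hand-in gave no verdict.

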